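# Open the push-and-turn etchant bottle

## Robot

A 6-joint arm with a two-finger parallel gripper is mounted at the origin on the work surface. World frame = base frame: x ahead of the robot, y to its left, z up, the work surface at z = 0. Lengths are in m, angles in rad, forces in N, time in s.
With the tool pointing down it reaches from about 0.4 to 0.825 m from the base axis. Payload 7 kg.
Tool frame: the origin (TCP) lies at the very end of the fingers, on their centre line; the grasp point (between the pads) lies 19 mm behind it (tcp_to_grasp is the distance from the TCP to the grasp point, in m); x points along the fingers, z is the direction in which the jaws open and shut, and the axes are right-handed (so a half turn about x gives the same grasp; the last joint's range is limited). The gripper opens to 88 mm and grips with 3 to 60 N. Pads are 19 mm wide; open, the fingers measure 130 mm over their backs; the gripper's body (78 mm by 193 mm) begins 47 mm behind the grasp point.
Start: joints at [-0.82, 0.359, 0.012, 0, -1.224, -0.288], TCP at [0.301, -0.604, 0.227] pointing down, gripper open.
Joint ranges: [-3.07, 3.07], [-1.43, 2.12], [-1.02, 1.25], [-3.03, 1.67], [-3.05, -0], [-3.03, 3.03]. Speed limits (rad/s): [2.39, 2.39, 3.01, 3.14, 3.14, 3.14].

## Interface

Orientations are given as [roll, pitch, yaw] about the fixed x, y, z axes, in that order (R = Rz(yaw) Ry(pitch) Rx(roll)).
In Python, from station import get_state, grab_frame, job_done, tcp_to_grasp gives the robot as it stands. The module is installed in compiled form; this text tells all that it offers.
- The arm moves only by the shell command python3 -m crank 'ROWS' [FORCE]. ROWS is JSON, a list of rows, each a list of 7 numbers: the shift along the tool's x, y, z in m, then the turn, a rotation vector about the tool's x, y, z in rad, then the opening, from 0 (shut) to 1 (fully open). In form: [[x, y, z, wx, wy, wz, fingers], ...]. A call has 1 to 10 rows; each row is the pose to reach, as a shift and turn from the pose commanded when the call began, along the tool's axes at that moment; what a row does not reach only later rows make up. A row lasts 1/8 s, in which the tool goes at most 62.5 mm and 10.7 degrees, less where a joint would pass 70% of its speed; a pose out of reach is approached as far as the arm can. A call with a gripper value outside its range is refused whole. The fingers move at their own pace and stop on an object; FORCE is the grip in N (left out, the last holds). Time passes only in rows, so rows that repeat a pose let the fingers close. It gives the time, the measured TCP pose, the force and the opening at its end, in the units of the state.
- get_state(): the state, without advancing time (a new reading comes with each control period).
- grab_frame(name): name is "scene" or "top" or "wrist"; returns a dict with "pixels" (480x640x3 uint8, red, green, blue), "vfov" (degrees; the focal length in pixels is half the picture's height over the tangent of half this angle, whatever the lens; pixels are square), "cx", "cy" (the principal point, pixels), "k1" (the pictures are not rectified: a ray, as slopes to the right and down, at radius r is drawn at 1 + k1 r^2 times it, then the intrinsics apply), "extrinsics" (4x4, takes a point from world to camera coordinates). Camera axes: x right, y up, looking along -z (the intrinsics and any distortion apply to the point x, -y, -z); pixel columns grow to the right and rows downward; lengths in m; the calibration is good to about 2 mm. A picture is of the moment at which its call begins. There is no depth.
- job_done(): hands the job in, once; it reports no verdict.
The state is a dict: "t": time; "q": joint angles; "qd": joint speeds; "joint_efforts": joint torques, N m; "eef_pos": TCP position; "ee_rot": TCP orientation; "force": force on the tool from outside, world axes, zero at the start; "moment": the same for the moment, N m; "width": finger opening in m.
Only numpy, scipy, OpenCV 4.12 (cv2) and the standard library are available. Lean on these libraries where they do the work, as an engineer would, in place of code of your own. Each camera call takes 0.05 s, during which the arm holds its last target.

## Task

Open the bottle on the steel foot: press its safety cap down against the spring, turn it counter-clockwise while it is held down, and lift it off; how far down it must go differs from bottle to bottle, so press by feel until it seats (about 15 to 20 N) and no harder, for ramming or forcing it breaks the neck. Then set the cap down, not dropped, open side down and flat on the floor of the steel tray, let go, and leave everything else on the desk where it is.

Things in the scene. Friction and masses are not known exactly. Their poses are not given: they have to be found in the camera images.
- bottle: Amber reagent bottle, 66 mm dia, fixed on a steel foot 100 x 100 x 12 mm. Origin: centre of the foot's underside; z up. Its spring pushes the cap up with 5 N plus 0.6 N per mm pressed. The lock teeth sit at an unseen height: the cap clears them 2.5 to 12 mm down; 1 mm further is a stiff seal (12 N per mm, solid after 2 mm). 17 N always suffices; over 35 N between cap and bottle breaks it.
- cap: Black push-and-turn cap, 46 mm dia, 29 mm high to its flat top plate, 30 to 65 g. Origin: centre of the skirt's open underside, 146.5 mm above the bottle's origin at the start, on its axis; z up. Turn it counter-clockwise seen from above, held down all the while: blocked after about 5 degrees if not down far enough, teeth passed at 50, stop at 84; between, about 67, it lifts straight off.
- cap_bar (a point): Middle of the finger bar on the cap's top plate, 43 mm above the cap's origin; turns with the cap. The bar is 40 mm long along the cap's x, 12 mm thick along y, from 29 to 57 mm above the cap's origin: grip it across y. The cap is clear of the neck once raised 26 mm above its locked height.
- tray_in (a point): Centre of the inner floor (about 3 mm above the table) of a fixed square steel tray, 130 x 130 mm outside, walls 3 mm thick and 14 mm high, empty; x and y along its sides.
- mount_a: black resin specimen mount, disc 30 mm dia, 18 high, origin under its centre; bystander
- mount_b: a second such specimen mount; bystander
- loupe: black eyepiece loupe, 36 mm dia, 34 high; bystander
- mouse: white computer mouse, 100 x 58 x 31 mm; bystander
- drop_bottle: small amber bottle, 38 mm dia, 75 high; bystander
- beaker: clear plastic beaker, 60 mm dia, 70 high; bystander
- mount_box: white compartment box 100 x 160 x 35 mm; bystander
Not all that is in view belongs to the job. Several things look just like the part that bears tray_in: the one meant starts farthest to the robot's right.

How it is judged:
On the way, in this order (a step that is already met when the one before it is completed fails the run):
1. the cap is pressed down against its spring, at least 2 mm below its locked height (z of cap in the frame of bottle below 0.1445 m and horizontal distance between cap and bottle below 0.006 m), for 0.1 s.
2. the cap is off: its open side is clear above the neck's rim (z of cap in the frame of bottle above 0.17 m), for 0.1 s.
At the end, for the whole second after the job is handed in: The cap rests still in the tray, its origin within 55 mm of the tray's centre and within 5 mm of the tray floor's height, upright (open side down) within 0.08 rad, released (horizontal distance between cap and tray_in below 0.055 m and z of cap in the frame of tray_in between -0.004 and 0.005 m and angle between cap's own z axis and vertical below 0.08 rad and linear speed of cap below 0.02 m/s and angular speed of cap below 0.3 rad/s); the robot touches nothing.
It fails at once if cap and bottle pressed together with more than 35 N (contact force between cap and bottle above 35 N).
It fails at once if the cap is dropped (faster than 0.6 m/s while not held) (linear speed of cap above 0.6 m/s and contact force between the fingers and cap below 0.2 N).
It fails at once if a bystander is moved by more than 20 mm (distance of any of mount_a, mount_b, loupe, mouse, drop_bottle, beaker, mount_box from where it was at the start of the episode above 0.02 m).
It also fails if it takes over 58 s, if anything falls off the work surface, if the arm or the gripper's body presses on something with over 40 N, if the wrist force passes 120 N, or if a joint passes its speed limit or range.

## Working session

There is one attempt and no reset: what is moved stays moved. The work goes in short steps, Python scripts to look and compute and a shell command to move; the robot and the scene stay as the last step left them, time stands still between calls to the robot, and variables do not carry over. Pictures are saved under pics/ and viewed, and the job is handed in when it is done.

```bash
mkdir -p pics; python3 - <<'E'
from station import *
import cv2
print(get_state(), tcp_to_grasp)
for n in ["scene","top","wrist"]:
    f=grab_frame(n); cv2.imwrite(f"pics/{n}0.png",f["pixels"][:,:,::-1])
    print(n,f["vfov"],f["cx"],f["cy"],f["k1"],f["extrinsics"].tolist())
E
```

```text
{'t': 0.0, 'q': array([-8.19912146e-01,  3.59400162e-01,  1.10661701e-02, -3.23119491e-04,
       -1.22410903e+00, -2.88066957e-01]), 'qd': array([-2.07568663e-03,  1.15397345e-03,  7.49484592e-05,  5.24059452e-04,
       -8.66956410e-05,  5.34889456e-04]), 'joint_efforts': array([-1.03990391e-05, -5.82719350e+01,  2.93053436e+01,  6.99719712e+00,
        6.72708979e-03, -2.02061574e-04]), 'eef_pos': array([ 0.30109856, -0.60358025,  0.22562216]), 'ee_rot': array([0.10568028, 1.56912184, 2.13918379]), 'force': array([-0.35367581,  0.12044173, -0.23176393]), 'moment': array([ 0.05388382,  0.00540908, -0.00555641]), 'width': 0.0877641571795158} 0.0188
scene 49.343334868813415 320.42919836527955 239.12576422171284 -0.1416578888683803 [[-0.25047564514916065, 0.9681207486663059, -0.002041369369514437, 0.13488229267126528], [-0.7492020934189446, -0.19249991139361997, 0.6337507454276637, 0.3074203097023756], [0.6131542827085062, 0.16026852502983702, 0.7735346310805858, -1.5094158866411227], [0.0, 0.0, 0.0, 1.0]]
top 44.5328006292888 316.3443923816438 236.69499857527404 -0.12482290862502676 [[-0.0055938996648971775, -0.9999574509022469, -0.007335166775229773, -0.002157626403980853], [0.9906237793141, -0.006542695736523052, 0.13646142674744738, -0.5485653761632311], [-0.1365036122012481, -0.006503039103423421, 0.990618228349565, -1.6398712685628352], [0.0, 0.0, 0.0, 1.0]]
wrist 58.10292811452153 316.12142985691963 234.28169035911526 -0.050044530088817964 [[-0.4463207576002278, 0.8948717656882873, 0.0015179950878672602, 0.6734035431754769], [-0.854107947167973, -0.42548226356401025, -0.29910609819419975, 0.039063745918515975], [-0.2670157222331127, -0.13479379201719266, 0.9542186529899506, -0.3916369331630093], [0.0, 0.0, 0.0, 1.0]]
```

View pics/scene0.png

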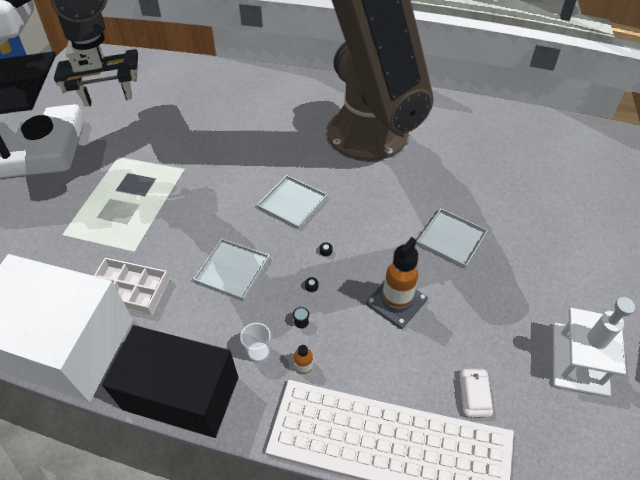

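View pics/top0.png

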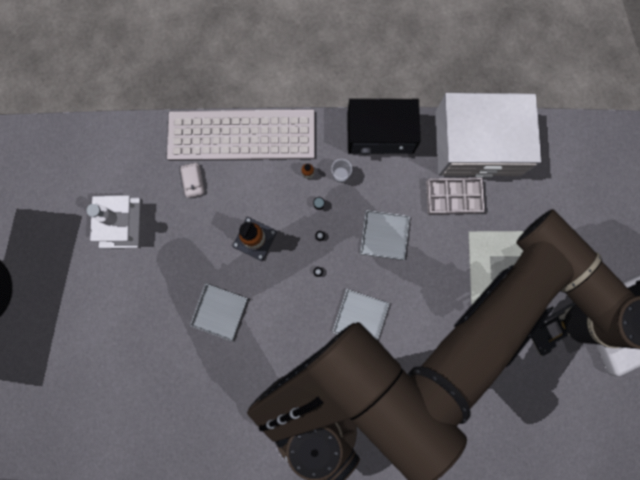

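View pics/wrist0.png

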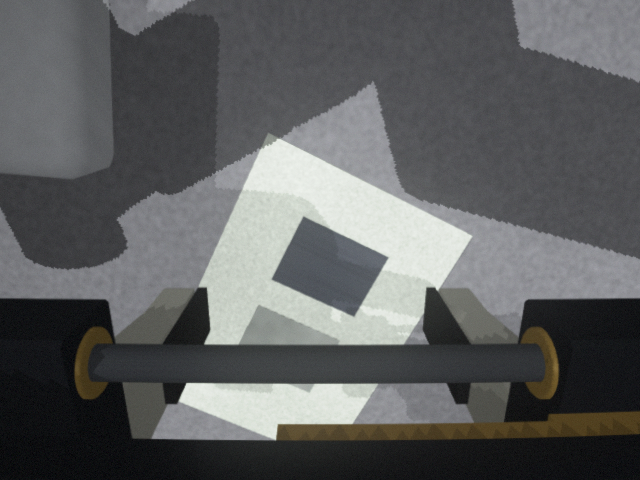

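The top view shows the bottle's cap at about (250,230) and three trays at (219,312), (361,317) and (385,235). The scene view shows the same trays at (452,237), (291,201) and (232,268). I'll enlarge the details next.

```bash
cat > h.py <<'E'
from station import *
import cv2, numpy as np
from scipy.spatial.transform import Rotation as Rn
def ray(f,px):
    h=240/np.tan(np.radians(f["vfov"]/2)); K=np.array([[h,0,f["cx"]],[0,h,f["cy"]],[0,0,1.]])
    u=cv2.undistortPoints(np.array(px,float).reshape(-1,1,2),K,np.array([f["k1"],0,0,0.])).reshape(-1,2)
    E=f["extrinsics"];R=E[:3,:3];o=-R.T@E[:3,3]
    d=np.c_[u[:,0],-u[:,1],-np.ones(len(u))]@R
    return o,d
def onz(f,px,z):
    o,d=ray(f,px); return o+d*((z-o[2])/d[:,2])[:,None]
def proj(f,P):
    P=np.atleast_2d(P);E=f["extrinsics"];c=P@E[:3,:3].T+E[:3,3];s=np.c_[c[:,0]/-c[:,2],-c[:,1]/-c[:,2]]
    s=s*(1+f["k1"]*(s**2).sum(1))[:,None];h=240/np.tan(np.radians(f["vfov"]/2))
    return s*h+[f["cx"],f["cy"]]
E
python3 - <<'E'
from h import *
t=cv2.imread("pics/top0.png");s=cv2.imread("pics/scene0.png")
c=lambda im,x,y,w,k:cv2.resize(im[y:y+w,x:x+w],None,fx=k,fy=k,interpolation=cv2.INTER_CUBIC)
a=np.hstack([c(t,215,200,80,5),c(s,345,220,100,4)]);cv2.imwrite("pics/z1.png",a)
a=np.hstack([c(t,345,195,80,5),c(s,182,218,100,4)]);cv2.imwrite("pics/z2.png",a)
f=grab_frame("top");g=grab_frame("scene")
print(onz(f,[[219,312],[361,317],[385,235],[320,271],[320,236],[319,203]],.005),onz(g,[[452,237],[291,201],[232,268]],.005))
E
```

```text
[[ 0.33547525  0.27692188  0.005     ]
 [ 0.31945834 -0.1321929   0.005     ]
 [ 0.55670783 -0.20590066  0.005     ]
 [ 0.45269009 -0.01531283  0.005     ]
 [ 0.55501071 -0.01596779  0.005     ]
 [ 0.65305967 -0.01366178  0.005     ]] [[ 0.33647154  0.27714991  0.005     ]
 [ 0.31923366 -0.13427158  0.005     ]
 [ 0.55615477 -0.20572833  0.005     ]]
```

View pics/z1.png

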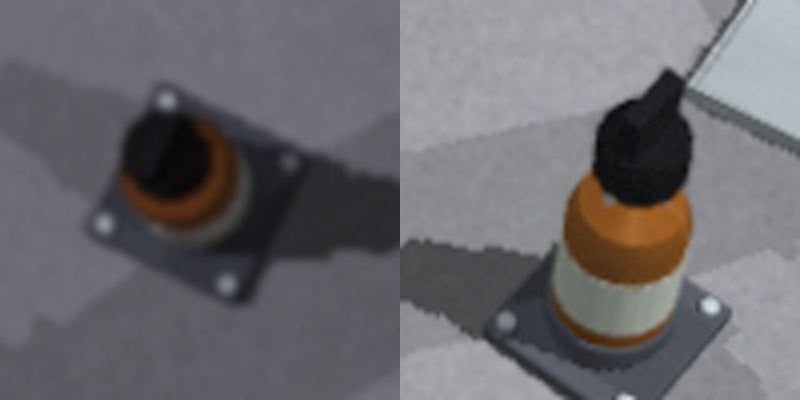

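View pics/z2.png

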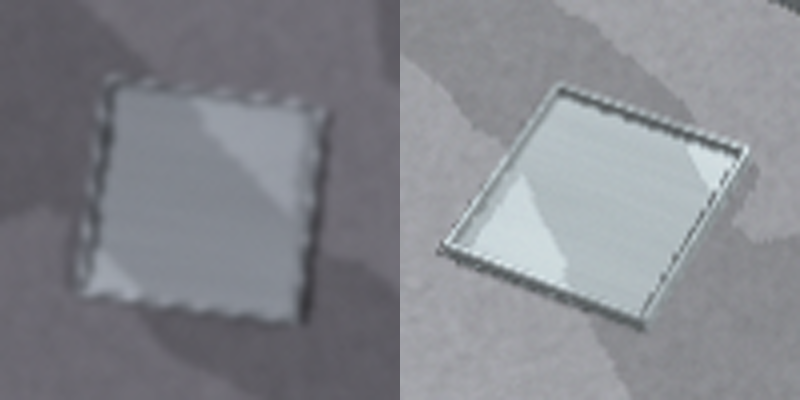

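```bash
python3 - <<'E'
from h import *
f=grab_frame("top");g=grab_frame("scene")
b=np.array([[167,100],[290,162],[227,285],[104,224]])/5+[215,200]
P=onz(f,b,.014);print("foot bolts",P,P.mean(0),np.linalg.norm(np.diff(P,axis=0),axis=1))
b2=np.array([[506-400,322],[710-400,305],[626-400,400]])/4+[345,220]
print("scene",onz(g,b2,.014))
c=P.mean(0)
# cap top centre check
print("proj cap top, origin", proj(f,[c[0],c[1],.1755]),proj(g,[[c[0],c[1],.1755],[c[0],c[1],.1465],[c[0],c[1],.2035]]))
# tray outer top corners z=.014
tb=np.array([[108,78],[328,104],[305,322],[82,294]])/5+[345,195]
T=onz(f,tb,.012);print("tray",T,T.mean(0),np.linalg.norm(np.diff(T,axis=0),axis=1))
ts=np.array([[558-400,86],[750-400,148],[645-400,322],[442-400,247]])/4+[182,218]
T=onz(g,ts,.014);print("tray",T,T.mean(0),np.linalg.norm(np.diff(T,axis=0),axis=1))
# bar via masked contrast
t=f["pixels"][:,:,::-1].astype(float);s=g["pixels"][:,:,::-1].astype(float)
c1=cv2.resize(np.clip(t[215:250,232:267]*3,0,255).astype(np.uint8),(400,400),interpolation=cv2.INTER_CUBIC)
c2=cv2.resize(np.clip(s[232:282,385:435]*3,0,255).astype(np.uint8),(400,400),interpolation=cv2.INTER_CUBIC)
cv2.imwrite("pics/z3.png",np.hstack([c1,c2]))
st=get_state();R=Rn.from_euler('xyz',st['ee_rot']).as_matrix();print(R)
w=grab_frame("wrist");E=w["extrinsics"];o=-E[:3,:3].T@E[:3,3];print("cam in tool",R.T@(o-st['eef_pos']),"view dir tool",R.T@(-E[2,:3]),"cam x tool",R.T@E[0,:3])
E
```

```text
foot bolts [[0.60234105 0.19288619 0.014     ]
 [0.56523826 0.12067057 0.014     ]
 [0.49353819 0.1569112  0.014     ]
 [0.52955819 0.22891436 0.014     ]] [0.54766892 0.17484558 0.014     ] [0.08118936 0.08033855 0.08051022]
scene [[0.56856703 0.12231704 0.014     ]
 [0.53042076 0.22897115 0.014     ]
 [0.60107291 0.19358558 0.014     ]]
proj cap top, origin [[247.52539231 230.32964679]] [[406.29559579 252.17898672]
 [404.45930812 261.16094022]
 [408.13983475 243.11942043]]
tray [[ 0.62815571 -0.15278268  0.012     ]
 [ 0.61197817 -0.28154315  0.012     ]
 [ 0.48397607 -0.26462501  0.012     ]
 [ 0.50122122 -0.13549305  0.012     ]] [ 0.55633279 -0.20861097  0.012     ] [0.12977277 0.12911531 0.13027839]
tray [[ 0.48925025 -0.25642583  0.014     ]
 [ 0.50488868 -0.13067402  0.014     ]
 [ 0.63342554 -0.14932426  0.014     ]
 [ 0.6156424  -0.2776458   0.014     ]] [ 0.56080172 -0.20351748  0.014     ] [0.12672048 0.12988285 0.1295479 ]
[[-2.13466374e-04 -8.94829135e-01 -4.46408751e-01]
 [ 3.19907820e-04 -4.46408799e-01  8.94829080e-01]
 [-9.99999926e-01  4.82062688e-05  3.81556106e-04]]
cam in tool [-0.15864328  0.07994736  0.00082198] view dir tool [ 9.54176899e-01 -2.99243118e-01  2.89398859e-05] cam x tool [-3.60214653e-05 -1.81490028e-05  9.99999999e-01]
```

View pics/z3.png

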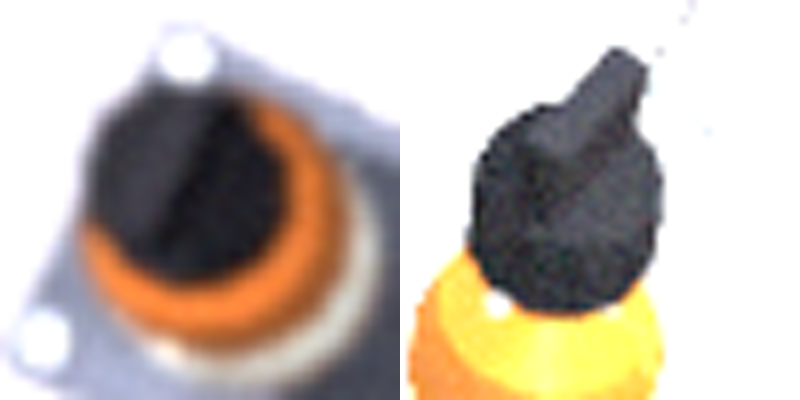

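```bash
python3 - <<'E'
from h import *
f=grab_frame("top");g=grab_frame("scene")
for F,b in ((g,np.array([[545-400,118],[615-400,48],[590-400,150],[645-400,75]])/8+[385,232]),(f,np.array([[165,245],[222,110]])/(400/35)+[232,215])):
    P=onz(F,b,.2035)
    print(P)
    for i in range(0,len(P),2):
        d=P[i+1]-P[i];print(np.degrees(np.arctan2(d[1],d[0])),np.linalg.norm(d))
E
```

```text
[[0.55879418 0.16690709 0.2035    ]
 [0.53335099 0.17997485 0.2035    ]
 [0.56568081 0.17867916 0.2035    ]
 [0.53985022 0.18814308 0.2035    ]]
152.81471891332572 0.02860284175737341
159.87797328194844 0.02750973031066331
[[0.52754533 0.17398413 0.2035    ]
 [0.5583436  0.16135286 0.2035    ]]
-22.299961113613207 0.03328786321923427
```

```bash
python3 -m crank '[[-0.05,-0.02,0.02,0,0,0,1],[-0.0744,-0.06,0.06,0.1,0,0,1],[-0.0744,-0.1,0.105,0.2,0,0,1],[-0.0744,-0.14,0.145,0.3,0,0,1],[-0.0744,-0.18,0.185,0.4,0,0,1],[-0.0744,-0.22,0.225,0.5,0,0,1],[-0.0744,-0.26,0.27,0.6,0,0,1],[-0.0744,-0.3,0.31,0.7,0,0,1],[-0.0744,-0.34,0.35,0.8,0,0,1],[-0.0744,-0.38,0.39,0.9,0,0,1]]' 60
python3 - <<'E'
from h import *
st=get_state();R=Rn.from_euler('xyz',st['ee_rot']).as_matrix();print(st['t'],st['eef_pos'],st['q'],st['force'])
print("to go",R.T@(np.array([.548,.175,.30])-st['eef_pos']),R)
E
```

```text
t: 1.75
eef_pos: [0.4675, -0.0835, 0.3015]
ee_rot: [-0.981, 1.57, 0.149]
force: [1.6, -0.9, -1.1]
width: 0.0879
1.75 [ 0.4674766  -0.0834976   0.30149352] [ 2.39120654e-01 -2.27531628e-02 -2.86212858e-01  1.17564185e-04
 -1.30607511e+00 -2.25021477e+00] [ 1.56690146 -0.89023654 -1.08702087]
to go [0.00164311 0.03732393 0.26816317] [[ 1.25250348e-03 -9.04637204e-01  4.26180666e-01]
 [ 1.88549410e-04  4.26181207e-01  9.04637797e-01]
 [-9.99999198e-01 -1.05270587e-03  7.04362256e-04]]
```

```bash
python3 -m crank '[[0.0016,0.007,0.054,0,0,0,1],[0.0016,0.015,0.107,0,0,0,1],[0.0016,0.022,0.16,0,0,0,1],[0.0016,0.03,0.215,0,0,0,1],[0.0016,0.037,0.268,0,0,0,1],[0.0016,0.037,0.268,0,0,0,1],[0.0016,0.037,0.268,0,0,0,1]]'
python3 - <<'E'
from h import *
st=get_state();print(st['t'],st['eef_pos'],st['q'],st['force'],st['ee_rot'])
w=grab_frame("wrist");cv2.imwrite("pics/w1.png",np.clip(w["pixels"][:,:,::-1].astype(float)*1.8,0,255).astype(np.uint8))
print(proj(w,[[.5477,.1748,z] for z in (.1755,.2035)]))
E
```

```text
t: 2.62
eef_pos: [0.547, 0.1731, 0.2991]
ee_rot: [2.668, 1.57, -2.481]
force: [0.8, -1.4, -0.2]
width: 0.0876
2.625 [0.54696893 0.17311557 0.29913695] [ 6.47408496e-01  1.53725270e-01 -9.94659304e-02  8.42499717e-06
 -1.31823480e+00 -2.65475753e+00] [ 0.76510472 -1.44873167 -0.20151649] [ 2.66771013  1.5701666  -2.48122944]
[[316.60192651 223.8862649 ]
 [316.63600623 236.39056301]]
```

View pics/w1.png

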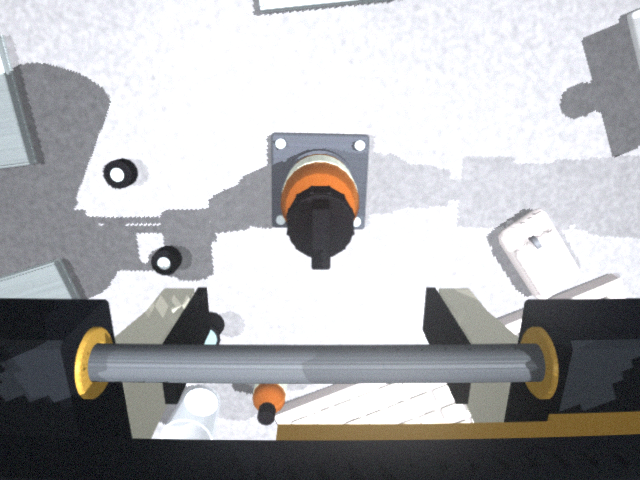

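```bash
python3 - <<'E'
from h import *
st=get_state();R=Rn.from_euler('xyz',st['ee_rot']).as_matrix()
w=grab_frame("wrist");im=w["pixels"]
b=onz(w,[[280,144],[360,145],[361,221],[279,220]],.014);print("bolts",b.mean(0))
c=im[180:280,270:370,::-1].astype(float);cv2.imwrite("pics/w1z.png",cv2.resize(np.clip(c*4,0,255).astype(np.uint8),(600,600),interpolation=cv2.INTER_CUBIC))
m=((im.max(2)<45)).astype(np.uint8);m[290:]=0;n,l,s,cc=cv2.connectedComponentsWithStats(m)
i=l[220,320];print(s[i],cc[i])
for r in range(190,275,5):
    x=np.where(l[r]==i)[0]
    if len(x):print(r,x.min(),x.max(),end='; ')
print()
for px in ([[320.5,266]],):
  P=onz(w,px,.2035);print(P, R.T@(P[0]-st['eef_pos']))
P=onz(w,[[321,222]],.1755);print("cap top",P,R.T@(P[0]-st['eef_pos']))
E
```

```text
bolts [0.55178733 0.17654327 0.014     ]
[ 287  186   68   82 3853] [320.49675577 222.43498573]
190 305 336; 195 297 344; 200 295 346; 205 292 349; 210 289 352; 215 287 354; 220 288 352; 225 288 352; 230 289 352; 235 291 351; 240 293 349; 245 297 345; 250 302 339; 255 312 330; 260 313 329; 265 314 329; 
[[0.56664561 0.16814924 0.2035    ]] [ 0.09593681 -0.01971462  0.00432466]
cap top [[0.54787191 0.1775342  0.1755    ]] [0.12393667 0.00126703 0.00487868]
```

View pics/w1z.png

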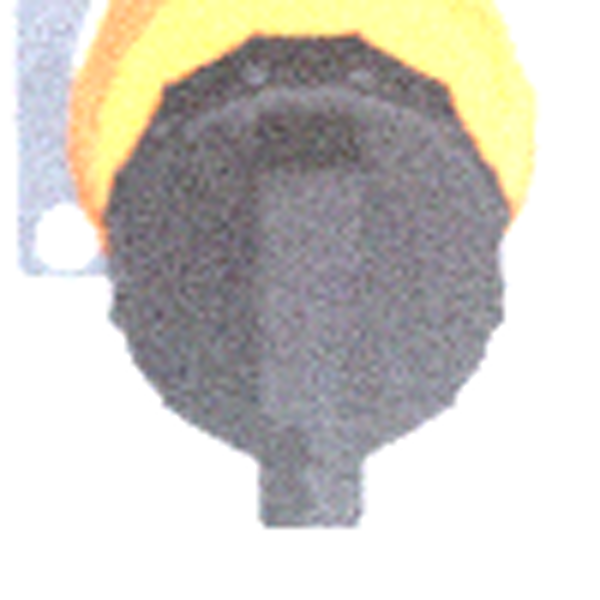

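```bash
python3 -m crank '[[0.035,0,0.004,0,0,0,1],[0.068,0,0.0045,0,0,0,0.6],[0.068,0,0.0045,0,0,0,0.6],[0.068,0,0.0045,0,0,0,0.6]]'
python3 - <<'E'
from h import *
st=get_state();R=Rn.from_euler('xyz',st['ee_rot']).as_matrix()
print(st['eef_pos'],st['force'],st['moment'],st['width'])
w=grab_frame("wrist");im=w["pixels"]
cv2.imwrite("pics/w2.png",np.clip(im[:,:,::-1].astype(float)*2.5,0,255).astype(np.uint8))
print(proj(w,st['eef_pos']+R@np.array([st['eef_pos'][2]-.2035,0,0])), proj(w,[st['eef_pos']+R@np.array([st['eef_pos'][2]-.2035,y,0]) for y in(-.02,.02)]))
E
```

```text
t: 3.22
eef_pos: [0.5498, 0.1768, 0.2331]
ee_rot: [-0.842, 1.569, 0.291]
force: [0.8, -0.6, 1.0]
width: 0.0629
[0.54983843 0.17676675 0.23314652] [ 0.8320858  -0.55158862  1.03182414] [-0.02236946 -0.11570947 -0.04430523] 0.06294283727498386
[[312.8471889  278.90224409]] [[312.94442361 316.78890585]
 [312.7466697  238.61418458]]
```

View pics/w2.png

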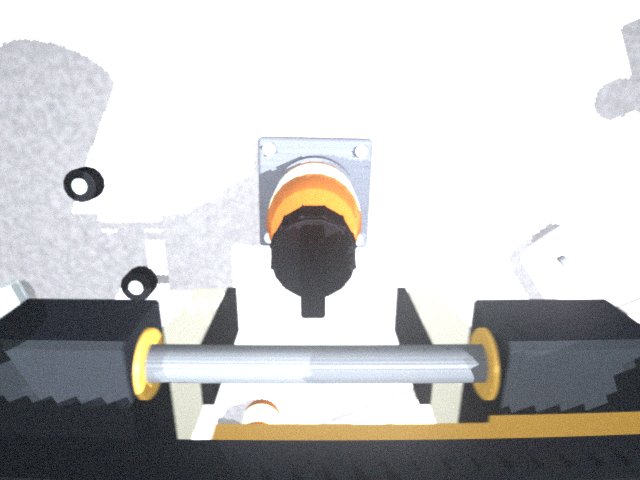

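```bash
python3 -m crank '[[0.03,0,0,0,0,0,0.5],[0.05,0,0,0,0,0,0.4],[0.054,0,0,0,0,0,0.4],[0.054,0,0,0,0,0,0.4],[0.054,0,0,0,0,0,0.4]]'
python3 - <<'E'
from h import *
st=get_state()
print(st['eef_pos'],st['force'],st['moment'],st['width'])
w=grab_frame("wrist");im=w["pixels"]
cv2.imwrite("pics/w3.png",np.clip(im[:,:,::-1].astype(float)*2.5,0,255).astype(np.uint8))
E
```

```text
t: 3.9
eef_pos: [0.5498, 0.1775, 0.1788]
ee_rot: [-0.631, 1.569, 0.502]
force: [-0.6, -0.3, 0.9]
width: 0.0351
[0.54979782 0.17754014 0.17875965] [-0.55885879 -0.3072499   0.91953289] [-0.05110068 -0.06058134  0.0064168 ] 0.03507548400941919
```

View pics/w3.png

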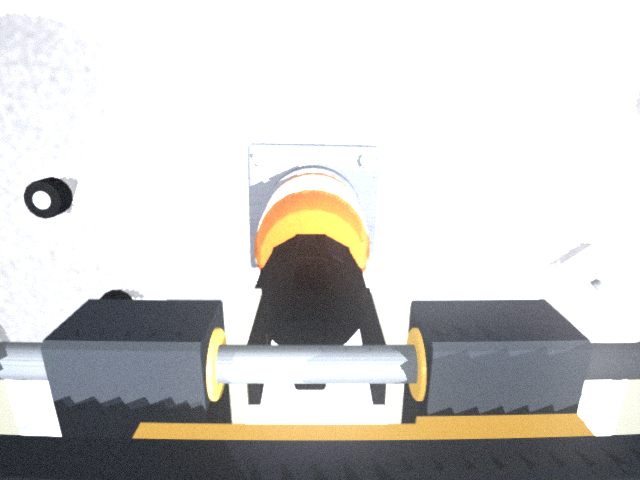

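The bar (col ~314) sits between the pads. I'll close gently first and read the force.

```bash
python3 -m crank '[[0,0,0,0,0,0,0.2],[0,0,0,0,0,0,0.1],[0,0,0,0,0,0,0.08],[0,0,0,0,0,0,0.05],[0,0,0,0,0,0,0.05]]' 10
python3 -c "
from h import *
s=get_state();print(s['eef_pos'],s['force'],s['moment'],s['width'])"
```

```text
t: 4.58
eef_pos: [0.5487, 0.1764, 0.1774]
ee_rot: [2.882, 1.569, -2.268]
force: [-2.5, -4.6, 4.0]
width: 0.0123
[0.54865687 0.17644769 0.17738973] [-2.49004791 -4.58118534  4.03969665] [-1.86438318  1.10105577 -0.02383764] 0.012251682028308198
```

```bash
python3 -m crank '[[0,0,-0.001,0,0,0,0.05],[0,0,-0.0015,0,0,0,0.05],[0,0,-0.0015,0,0,0,0.05],[0,0,-0.0015,0,0,0,0.05]]' 10
python3 -c "
from h import *
s=get_state();print(s['eef_pos'],s['force'],s['moment'],s['width'])"
```

```text
t: 5.08
eef_pos: [0.5486, 0.1762, 0.1775]
ee_rot: [-0.23, 1.57, 0.904]
force: [-1.4, -0.0, 3.5]
width: 0.0119
[0.54862164 0.17619283 0.17745091] [-1.39718109 -0.03658014  3.53596617] [-0.04439319  0.77754622 -0.04868754] 0.011875236490422521
```

```bash
python3 -m crank '[[0,0,0,0,0,0,0.0],[0,0,0,0,0,0,0.0],[0,0,0,0,0,0,0.0]]' 55
python3 -c "
from h import *
s=get_state();print(s['eef_pos'],s['force'],s['moment'],s['width'])"
python3 -m crank '[[0.001,0,0,0,0,0,0],[0.002,0,0,0,0,0,0],[0.002,0,0,0,0,0,0]]'
```

```text
t: 5.45
eef_pos: [0.5486, 0.1761, 0.1774]
ee_rot: [-0.309, 1.57, 0.825]
force: [-2.3, 1.2, 4.2]
width: 0.0116
[0.548627   0.17607614 0.17743692] [-2.33787127  1.23737491  4.21097998] [ 0.38056701  0.67072572 -0.02914288] 0.01164357454256553
t: 5.82
eef_pos: [0.5487, 0.176, 0.1758]
ee_rot: [-0.568, 1.57, 0.565]
force: [-3.5, 1.9, 6.2]
width: 0.0112
```

```bash
python3 -m crank '[[0.001,0.001,0,0,0,0,0],[0.002,0.001,0,0,0,0,0],[0.002,0.001,0,0,0,0,0]]'
python3 -m crank '[[0.001,0,0,0,0,0,0],[0.0015,0,0,0,0,0,0],[0.0015,0,0,0,0,0,0]]'
```

```text
t: 6.2
eef_pos: [0.5486, 0.1761, 0.1743]
ee_rot: [-1.122, 1.569, 0.012]
force: [-0.8, -0.9, 6.9]
width: 0.012
t: 6.58
eef_pos: [0.5486, 0.1761, 0.1729]
ee_rot: [-1.116, 1.569, 0.018]
force: [-0.1, -1.4, 7.6]
width: 0.0115
```

```bash
python3 -m crank '[[0.001,0,0,0,0,0,0],[0.0015,0,0,0,0,0,0],[0.0015,0,0,0,0,0,0]]'
python3 -m crank '[[0.001,0,0,0,0,0,0],[0.0015,0,0,0,0,0,0],[0.0015,0,0,0,0,0,0]]'
```

```text
t: 6.95
eef_pos: [0.5486, 0.1761, 0.1715]
ee_rot: [-1.089, 1.568, 0.045]
force: [-1.6, -0.6, 8.4]
width: 0.0115
t: 7.32
eef_pos: [0.5487, 0.1761, 0.1706]
ee_rot: [-1.089, 1.568, 0.045]
force: [-2.7, -2.6, 11.9]
width: 0.0113
```

```bash
python3 -m crank '[[0.001,0,0,0,0,0,0],[0.001,0,0,0,0,0,0],[0.001,0,0,0,0,0,0]]'
```

```text
t: 7.7
eef_pos: [0.5487, 0.1761, 0.1703]
ee_rot: [-1.068, 1.568, 0.066]
force: [-4.8, -1.7, 16.5]
width: 0.0114
```

```bash
python3 -m crank '[[0.0002,0.0007,0,-0.05,0,0,0],[0.0002,0.0007,0,-0.13,0,0,0],[0.0002,0.0007,0,-0.2,0,0,0],[0.0002,0.0007,0,-0.2,0,0,0]]'
python3 -c "
from h import *
s=get_state();print(s['eef_pos'],s['force'],s['moment'],s['width'],s['q'])"
```

```text
t: 8.2
eef_pos: [0.5487, 0.1765, 0.1703]
ee_rot: [-1.21, 1.566, 0.125]
force: [-2.6, -2.0, 15.8]
width: 0.0118
[0.54872885 0.17654728 0.17031229] [-2.63227821 -1.97539182 15.75998318] [-0.76198203  0.98083598 -0.01286428] 0.01181349907826862 [ 0.6520347   0.23864822 -0.29401309  0.00259528 -1.0342997  -2.4594656 ]
```

```bash
python3 -m crank '[[0,0,0,-0.1,0,0,0],[0,0,0,-0.2,0,0,0],[0,0,0,-0.3,0,0,0],[0,0,0,-0.3,0,0,0]]'
python3 -c "
from h import *
s=get_state();print(s['eef_pos'],s['force'],s['moment'],s['width'],s['q'])"
```

```text
t: 8.7
eef_pos: [0.5484, 0.1764, 0.1703]
ee_rot: [-1.541, 1.567, 0.095]
force: [-3.0, -2.2, 16.9]
width: 0.0121
[0.54841804 0.17642001 0.17026978] [-3.01833716 -2.15716612 16.88591446] [-0.744744   1.4169907  0.0624993] 0.012064326209366883 [ 0.65206276  0.23851167 -0.29421002  0.00237204 -1.03480494 -2.15902283]
```

```bash
python3 -m crank '[[0,0,0,-0.1,0,0,0],[0,0,0,-0.2,0,0,0],[0,0,0,-0.3,0,0,0],[0,0,0,-0.35,0,0,0],[0,0,0,-0.35,0,0,0]]'
python3 -c "
from h import *
s=get_state();print(s['eef_pos'],s['force'],s['moment'],s['width'],s['q'])"
```

```text
t: 9.32
eef_pos: [0.5482, 0.176, 0.1702]
ee_rot: [-2.098, 1.567, -0.113]
force: [-4.1, -4.2, 17.7]
width: 0.0117
[0.54820463 0.17598675 0.17020489] [-4.1190481  -4.16667054 17.74021237] [-1.27407805  1.56332194 -0.07243482] 0.01168521710390565 [ 0.65185267  0.23847156 -0.29455316  0.00268198 -1.03536871 -1.80975118]
```

```bash
python3 -m crank '[[0,0.0008,-0.0003,-0.1,0,0,0],[0,0.0008,-0.0003,-0.2,0,0,0],[0,0.0008,-0.0003,-0.3,0,0,0],[0,0.0008,-0.0003,-0.325,0,0,0],[0,0.0008,-0.0003,-0.325,0,0,0]]'
python3 -c "
from h import *
s=get_state();print(s['eef_pos'],s['force'],s['moment'],s['width'],s['q'])"
```

```text
t: 9.95
eef_pos: [0.548, 0.1755, 0.1703]
ee_rot: [-2.37, 1.567, -0.06]
force: [-3.1, -4.0, 16.1]
width: 0.012
[0.54795713 0.17545074 0.17027465] [-3.13097322 -3.96521906 16.07721447] [-1.36916954  0.96932007 -0.12480066] 0.011988554016542955 [ 0.65153997  0.23738198 -0.2959933   0.00301165 -1.03442152 -1.48496717]
```

```bash
python3 -m crank '[[-0.003,0,0,0,0,0,0],[-0.006,0,0,0,0,0,0],[-0.009,0,0,0,0,0,0],[-0.012,0,0,0,0,0,0],[-0.012,0,0,0,0,0,0]]'
python3 -c "
from h import *
s=get_state();print(s['eef_pos'],s['force'],s['moment'],s['width'],s['q'])"
```

```text
t: 10.58
eef_pos: [0.5472, 0.1752, 0.1795]
ee_rot: [-3.068, 1.569, -0.759]
force: [3.9, -4.1, -0.5]
width: 0.0117
[0.54724933 0.17518378 0.17950348] [ 3.93148131 -4.07629183 -0.51915326] [-1.52865445 -1.74417147 -0.05015602] 0.011728088622677208 [ 0.65125049  0.22995625 -0.28253542  0.00183475 -1.05804721 -1.48530629]
```

```bash
python3 -m crank '[[-0.004,0,-0.001,0,0,0,0],[-0.008,0,-0.001,0,0,0,0],[-0.012,0,-0.001,0,0,0,0],[-0.012,0,-0.001,0,0,0,0]]'
python3 -m crank '[[-0.006,0,0,0,0,0,0],[-0.012,0,0,0,0,0,0],[-0.02,0,0,0,0,0,0],[-0.02,0,0,0,0,0,0]]'
```

```text
t: 11.08
eef_pos: [0.5469, 0.1755, 0.192]
ee_rot: [-1.129, 1.57, 1.18]
force: [-0.3, 0.1, -1.2]
width: 0.0119
t: 11.58
eef_pos: [0.5474, 0.1755, 0.2127]
ee_rot: [-1.754, 1.569, 0.555]
force: [-0.5, 0.6, -1.0]
width: 0.0112
```

```bash
python3 -m crank '[[-0.03,0,0,0,0,0,0],[-0.06,0,0,0,0,0,0],[-0.08,0,0,0,0,0,0],[-0.08,0,0,0,0,0,0],[-0.08,0,0,0,0,0,0]]'
python3 - <<'E'
from h import *
st=get_state();R=Rn.from_euler('xyz',st['ee_rot']).as_matrix()
print(st['t'],st['eef_pos'],st['force'],st['width']);print(R)
print("to tray",R.T@(np.array([.558,-.206,st['eef_pos'][2]])-st['eef_pos']))
g=grab_frame("scene")
cv2.imwrite("pics/s2.png",cv2.resize(np.clip(g["pixels"][130:330,320:520,::-1]*1.0,0,255).astype(np.uint8),(600,600)))
w=grab_frame("wrist");cv2.imwrite("pics/w4.png",np.clip(w["pixels"][:,:,::-1].astype(float)*2.5,0,255).astype(np.uint8))
E
```

```text
t: 12.2
eef_pos: [0.5465, 0.1751, 0.2907]
ee_rot: [1.08, 1.57, -2.895]
force: [0.1, -0.5, -1.3]
width: 0.0118
12.2 [0.54650327 0.17507592 0.29065042] [ 0.12234044 -0.54776841 -1.27833417] 0.011820470885282208
[[-1.25190109e-03 -7.40045940e-01 -6.72555157e-01]
 [-3.15608151e-04 -6.72555358e-01  7.40046749e-01]
 [-9.99999167e-01  1.13872922e-03  6.08408254e-04]]
to tray [ 1.05877903e-04  2.47786547e-01 -2.89746178e-01]
```

View pics/s2.png

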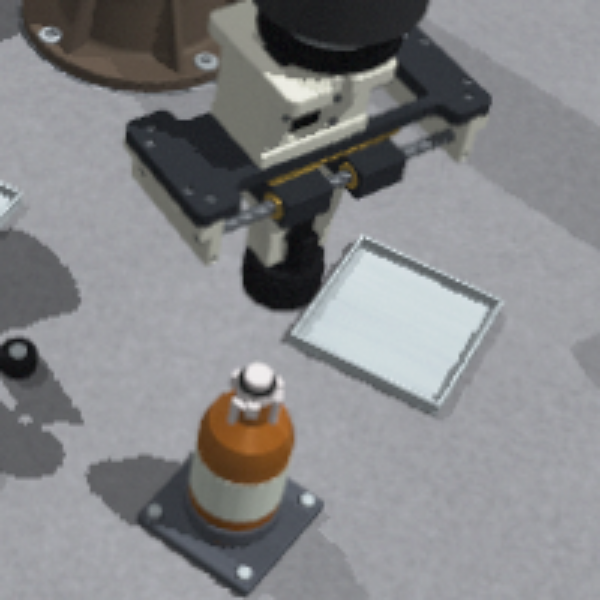

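View pics/w4.png

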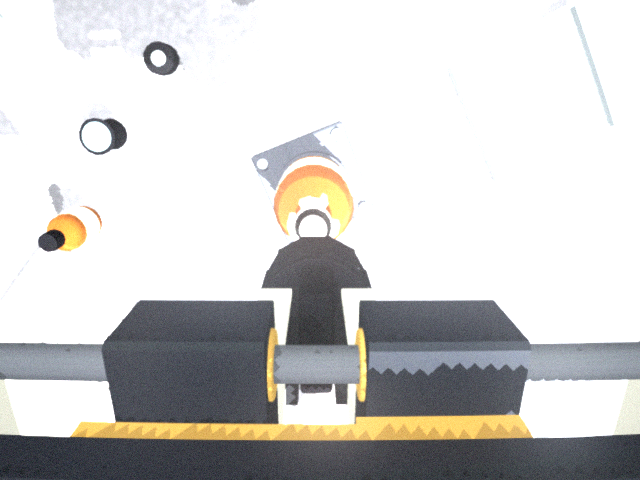

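```bash
python3 -m crank '[[0,0.02,-0.023,0,0,0,0],[0,0.05,-0.058,0,0,0,0],[0,0.08,-0.093,0,0,0,0],[0,0.11,-0.129,0,0,0,0],[0,0.14,-0.164,0,0,0,0],[0,0.17,-0.199,0,0,0,0],[0,0.2,-0.234,0,0,0,0],[0,0.23,-0.269,0,0,0,0],[0,0.248,-0.29,0,0,0,0],[0,0.248,-0.29,0,0,0,0]]'
python3 -m crank '[[0.04,0,0,0,0,0,0],[0.08,0,0,0,0,0,0],[0.12,0,0,0,0,0,0],[0.16,0,0,0,0,0,0],[0.18,0,0,0,0,0,0],[0.18,0,0,0,0,0,0]]'
python3 - <<'E'
from h import *
st=get_state();R=Rn.from_euler('xyz',st['ee_rot']).as_matrix()
print(st['t'],st['eef_pos'],st['force'],st['width'],st['q'])
for n in("scene","top"):
  g=grab_frame(n);c=proj(g,[.558,-.206,.05])[0].astype(int);p=g["pixels"][c[1]-60:c[1]+60,c[0]-60:c[0]+60,::-1]
  cv2.imwrite(f"pics/{n}3.png",cv2.resize(p,(500,500),interpolation=cv2.INTER_CUBIC))
E
```

```text
t: 13.55
eef_pos: [0.5579, -0.2079, 0.2903]
ee_rot: [0.805, 1.568, 3.111]
force: [-0.8, -0.6, -1.6]
width: 0.0115
t: 14.3
eef_pos: [0.5572, -0.2053, 0.1097]
ee_rot: [0.729, 1.567, 3.038]
force: [-0.3, -0.5, 0.1]
width: 0.0119
14.3 [ 0.55719446 -0.20531743  0.10966868] [-0.29816863 -0.45652484  0.12115203] 0.011894747162792537 [-2.43802339e-02  3.29120877e-01 -3.20270766e-01 -4.19654015e-04
 -9.25627034e-01 -8.07850248e-01]
```

View pics/scene3.png

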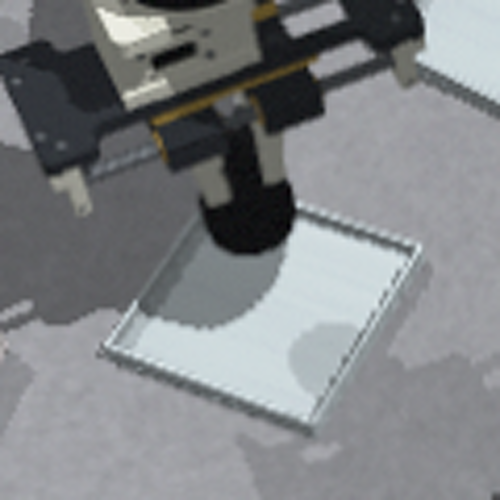

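```bash
python3 -m crank '[[0.03,0,0,0,0,0,0],[0.055,0,0,0,0,0,0],[0.068,0,0,0,0,0,0],[0.068,0,0,0,0,0,0],[0.068,0,0,0,0,0,0]]'
python3 -m crank '[[0.002,0,0,0,0,0,0],[0.004,0,0,0,0,0,0],[0.005,0,0,0,0,0,0],[0.005,0,0,0,0,0,0]]'
```

```text
t: 15.02
eef_pos: [0.5595, -0.2063, 0.0449]
ee_rot: [-2.488, 1.569, -0.179]
force: [0.5, -0.3, 0.9]
width: 0.0114
t: 15.52
eef_pos: [0.5585, -0.2062, 0.0386]
ee_rot: [0.726, 1.571, 3.035]
force: [0.0, -0.3, -0.7]
width: 0.0119
```

```bash
python3 -m crank '[[0.001,0,0,0,0,0,0],[0.002,0,0,0,0,0,0],[0.003,0,0,0,0,0,0],[0.003,0,0,0,0,0,0]]'
python3 -m crank '[[0.001,0,0,0,0,0,0],[0.0015,0,0,0,0,0,0],[0.0015,0,0,0,0,0,0]]'
```

```text
t: 16.02
eef_pos: [0.5585, -0.2062, 0.0355]
ee_rot: [0.715, 1.571, 3.023]
force: [0.5, -0.1, -2.0]
width: 0.0116
t: 16.4
eef_pos: [0.5585, -0.2062, 0.0341]
ee_rot: [0.666, 1.571, 2.975]
force: [-0.1, -0.4, 0.8]
width: 0.0115
```

```bash
python3 -m crank '[[0.0005,0,0,0,0,0,0],[0.001,0,0,0,0,0,0],[0.001,0,0,0,0,0,0]]'
python3 -c "
from h import *
s=get_state();print(s['eef_pos'],s['force'],s['moment'],s['width'])"
```

```text
t: 16.77
eef_pos: [0.5586, -0.2062, 0.034]
ee_rot: [-2.923, 1.57, -0.614]
force: [-2.2, 2.6, 6.2]
width: 0.0115
[ 0.55863821 -0.2062262   0.03397159] [-2.18289425  2.60285635  6.19187464] [ 0.52002095  0.99084535 -0.06387359] 0.011537155274201502
```

```bash
python3 -m crank '[[-0.0005,0,0,0,0,0,0.2],[-0.0005,0,0,0,0,0,0.3],[-0.0005,0,0,0,0,0,0.45],[-0.0005,0,0,0,0,0,0.45]]' 10
python3 -m crank '[[-0.02,0,0,0,0,0,0.45],[-0.05,0,0,0,0,0,0.45],[-0.09,0,0,0,0,0,0.45],[-0.14,0,0,0,0,0,0.45],[-0.17,0,0,0,0,0,0.45],[-0.17,0,0,0,0,0,0.45],[-0.17,0,0,0,0,0,0.45]]'
python3 - <<'E'
from h import *
st=get_state();print(st['eef_pos'],st['force'],st['width'])
g=grab_frame("scene");cv2.imwrite("pics/s4.png",g["pixels"][:,:,::-1])
w=grab_frame("wrist");cv2.imwrite("pics/w5.png",np.clip(w["pixels"][:,:,::-1].astype(float)*1.5,0,255).astype(np.uint8))
print(proj(g,[[.5585,-.206,.003],[.5585,-.206,.032],[.5585,-.206,.060]]))
E
```

```text
t: 17.27
eef_pos: [0.5585, -0.2062, 0.0336]
ee_rot: [0.771, 1.571, 3.08]
force: [0.2, -0.1, 0.4]
width: 0.0381
t: 18.15
eef_pos: [0.558, -0.206, 0.203]
ee_rot: [0.292, 1.57, 2.601]
force: [-0.2, -0.6, -0.6]
width: 0.0393
[ 0.55804589 -0.20603482  0.20301956] [-0.20713643 -0.63851285 -0.63323821] 0.03933692420385144
[[231.65022129 269.28487705]
 [229.92513754 261.72850827]
 [228.20156505 254.15217243]]
```

View pics/s4.png

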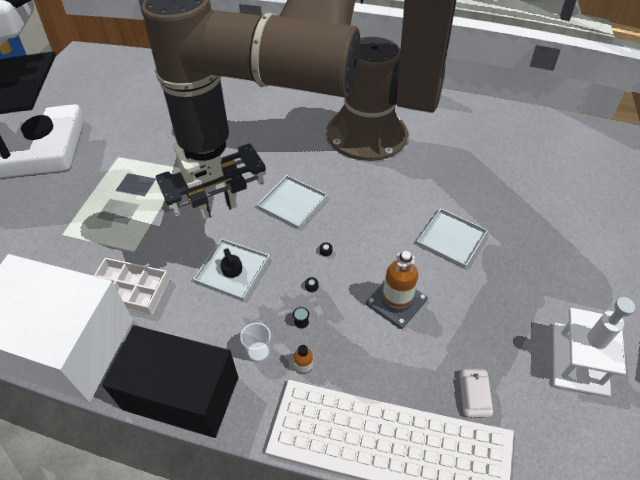

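View pics/w5.png

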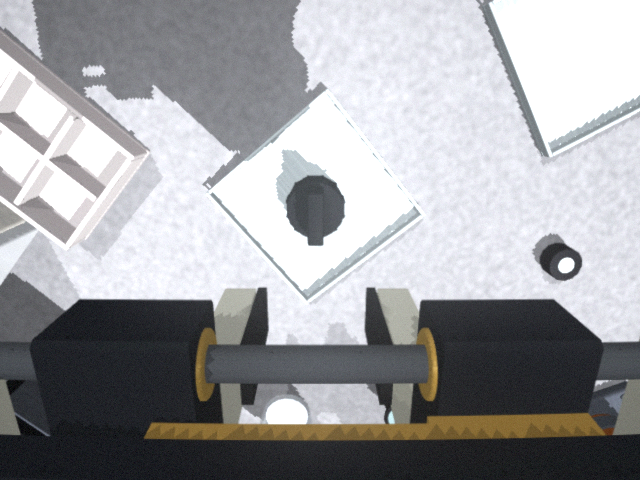

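The scene view shows the cap upright at (231,264), in the middle of the right-hand tray. The bottle is open at (403,258) and the bystanders are where they started. The wrist view agrees: the cap is at (316,208) inside the tray and clear of the fingers.

```bash
python3 -c "
from station import *
print(job_done()); print(get_state()['t'])"
```

```text
the job is handed in; nothing more can be done
None
the job is handed in; nothing more can be done
```

The bottle is open and its cap stands upright, open side down, in the middle of the tray farthest to the robot's right. I handed the job in at about 18 s; no verdict is reported.

- **Pressing and turning:** I gripped the finger bar and pressed in small steps. The seal came up at roughly 7 mm down, with the wrist force reading 15.8 to 17.7 N while I held the cap there. I turned it about 67° counter-clockwise without it blocking, and it lifted straight off.
- **Setting down:** The cap touched the tray floor at the expected height (TCP at 0.034 m) with about 6 N. I then opened the fingers and raised the tool about 17 cm.
- **Last checks:** The pictures taken just before hand-in showed the cap upright at the tray's centre and clear of the fingers. The bystanders looked unmoved; I judged that by eye and did not measure it.
- **Disagreements:** The cameras differed by 2 to 5 mm on the bottle's and tray's positions. I corrected for this at the bottle using the sideways force after closing the grip. Sideways forces of up to about 6 N also appeared while turning and lifting, and I trimmed them on the way.

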